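# Latch the extension bar in a holding clip and tug-test it

## Robot

A 6-joint arm with a two-finger parallel gripper is mounted at the origin on the work surface. World frame = base frame: x ahead of the robot, y to its left, z up, the work surface at z = 0. Lengths are in m, angles in rad, forces in N, time in s.
With the tool pointing down it reaches from about 0.375 to 0.925 m from the base axis. Payload 5.7 kg.
Tool frame: the origin (TCP) lies between the finger pads, 19 mm behind the fingertips; this is the grasp point; z points along the fingers, y is the line along which they close (so a half turn about z gives the same grasp; the last joint's range is limited). The gripper opens to 85 mm and grips with 20 to 120 N. Pads are 22 mm wide; open, the fingers measure 114 mm over their backs; the gripper's body (76 mm by 85 mm) begins 54 mm behind the grasp point. The pads swing forward as they close: fully open they stand 13 mm farther back than shut.
Start: joints at [1.217, 0.359, 1.51, -0, 1.272, -0.115], TCP at [0.142, 0.583, 0.25] pointing down, gripper open.
Joint ranges: [-2.97, 2.97], [-1.01, 2.36], [0.21, 2.38], [-0.96, 4.11], [0.2, 2.71], [-2.98, 2.98]. Speed limits (rad/s): [2.39, 2.39, 3.14, 3.14, 3.14, 3.14].

## Interface

Orientations are given as a 3x3 rotation matrix whose columns are the frame's x, y, z axes.
In Python, from cell import r gives the robot as it stands. The module is installed in compiled form; this text tells all that it offers.
- The arm moves only by the shell command python3 -m creep 'ROWS' [FORCE]. ROWS is a JSON object of lists of equal length, an entry for each row: "grip": the opening, from 0 (shut) to 1 (fully open); "slide": the shift along the tool's x, y, z in m, a list of three; "turn": the turn about the tool's z in rad. In form: {"grip": [grip, ...], "slide": [[dx, dy, dz], ...], "turn": [turn, ...]}. A call has 1 to 8 rows; each row is the pose to reach, as a shift and turn from the pose commanded when the call began, along the tool's axes at that moment; what a row does not reach only later rows make up. A row lasts 1/12 s, in which the tool goes at most 41.7 mm and 7.16 degrees, less where a joint would pass 70% of its speed; a pose out of reach is approached as far as the arm can. A call with a gripper value outside its range is refused whole. The fingers move at their own pace and stop on an object; FORCE is the grip in N (left out, the last holds). Time passes only in rows, so rows that repeat a pose let the fingers close. It gives the time, the measured TCP pose, the force, the opening and the grip force at its end, in the units of the state.
- r.read_state(): the state, without advancing time (a new reading comes with each control period).
- r.read_camera(name): name is "scene" or "side" or "wrist"; returns a dict with "frame" (420x560x3 uint8, blue, green, red), "vertical_fov" (degrees; the focal length in pixels is half the picture's height over the tangent of half this angle, whatever the lens; pixels are square), "cx", "cy" (the principal point, pixels), "cam_to_world" (4x4, takes a point from camera to world coordinates). Camera axes: x right, y up, looking along -z (the intrinsics and any distortion apply to the point x, -y, -z); pixel columns grow to the right and rows downward; lengths in m; the calibration is good to about 2 mm. A picture is of the moment at which its call begins. There is no depth.
- r.finish_job(): hands the job in; it is judged then, once.
The state is a dict: "time_s": time; "joints": joint angles; "qd": joint speeds; "joint_torque": joint torques, N m; "position": TCP position; "eef_rot": TCP orientation; "force": force on the tool from outside, world axes, zero at the start; "torque": the same for the moment, N m; "width": finger opening in m; "grasp_force": force on a finger pad.
Only numpy, scipy, OpenCV 4.12 (cv2) and the standard library are available. Lean on these libraries where they do the work, as an engineer would, in place of code of your own. Each camera call takes 0.05 s, during which the arm holds its last target. There are 200 camera calls.

## Task

Put the chrome extension bar away upright in one of the two black latch clips in the red tray: push it straight down until it is fully home past the spring latch, then pull it straight up with about 10 newtons for a second to check that the latch keeps it. One of the two clips is worn and lets go; if the bar comes out, use the other clip and check it there. Leave the bar standing latched in the clip that held, never push or pull the bar with more than about 20 newtons, and leave everything else where it is.

Things in the scene. Friction and masses are not known exactly. Their poses are not given: they have to be found in the camera images.
- bar: Loose chrome extension bar, 0.11-0.21 kg, 115 mm long, upright in the wooden block. Origin: centre of its lower end; z up along it. Going up: cone, 6 to 15 mm diameter, at 0-10 mm; 15 mm lip at 10-14; 8 mm groove at 14-27; 15 mm shaft at 27-85; 22 mm collar at 85-115 mm, the place to grip (TCP about 98 mm above the origin).
- stand: Fixed plain wooden block, 70 x 70 x 36 mm, with one upright 18 mm hole in its middle, 28 mm deep, in which the bar stands. Origin: centre of its underside, on the table.
- tray: Fixed shallow red steel tray, 120 x 300 x 18 mm, 3 mm walls and floor. Origin: centre of its underside; its y axis runs along its length.
- clip_a: Fixed black plastic latch clip, 46 x 46 x 40 mm, one of two alike, 160 mm apart in the tray. Origin: centre of its underside; z up. Upright 17 mm hole in its top, 35 mm deep: a bar fully home has its origin 5 mm above the clip's. Two 4 mm thick steel spring pawls, mid-height 24 mm above the origin, reach into the hole from +y and -y and snap over the bar's lip.
- clip_b: The other clip, same look, size and origin; one of the two, unseen, is worn. Pushing past the pawls takes up to about 12 N (less if worn); they snap in about 3 mm above the hole's floor. Latched, the bar has some 3 mm of free play up and down, then the sound clip stops it, giving under 1 mm at 10 N; from the worn clip it pulls out at under 6 N.
- socket_large: Loose chrome socket, 28 mm diameter, 38 mm tall, standing in the tray between the clips; bystander. Origin: centre of its underside.
- socket_small: Loose chrome socket, 20 mm diameter, 26 mm tall, standing in the tray between the clips; bystander. Origin: centre of its underside.
- chock: Loose yellow plastic stepped wheel chock, 160 x 75 x 84 mm; bystander on the far side. Origin: centre of its underside.
- brush: Loose grey vent brush, 180 mm long, 26 mm high, lying crosswise near the robot; bystander. Origin: on the table under it.
- wrench: Loose steel wrench, 200 mm long, flat on the table to the left; bystander.
- plug_box: Loose closed cardboard box, 90 x 55 x 30 mm, on the far side; bystander. Origin: centre of its underside.
- tin: Loose closed aluminium tin, 64 mm diameter, 110 mm tall, far left; bystander. Origin: centre of its underside.

How it is judged:
On the way, in this order (a step that is already met when the one before it is completed fails the run):
1. the bar is pushed fully home in either clip (its lower end within 1.5 mm of the hole's floor) (((horizontal distance between bar and clip_a below 0.004 m and z of bar in the frame of clip_a below 0.0065 m and angle between bar's own z axis and vertical below 0.12 rad) or (horizontal distance between bar and clip_b below 0.004 m and z of bar in the frame of clip_b below 0.0065 m and angle between bar's own z axis and vertical below 0.12 rad))), for 0.1 s.
2. the bar, still latched in a clip, is pulled up against its latch with 6.5 to 16 N for half a second (raised 1.5 to 5.5 mm off the hole's floor, upright) (((horizontal distance between bar and clip_a below 0.004 m and z of bar in the frame of clip_a between 0.0065 and 0.0105 m and angle between bar's own z axis and vertical below 0.12 rad and contact force between bar and clip_a between 6.5 and 16 N) or (horizontal distance between bar and clip_b below 0.004 m and z of bar in the frame of clip_b between 0.0065 and 0.0105 m and angle between bar's own z axis and vertical below 0.12 rad and contact force between bar and clip_b between 6.5 and 16 N))), for 0.5 s.
At the end, for the whole second after the job is handed in: The bar stands released and at rest in the clip that held it: centred within 4 mm, its lower end no more than 5.5 mm above the floor of the hole, tilted less than 0.12 rad (((horizontal distance between bar and clip_a below 0.004 m and z of bar in the frame of clip_a below 0.0105 m) or (horizontal distance between bar and clip_b below 0.004 m and z of bar in the frame of clip_b below 0.0105 m)) and angle between bar's own z axis and vertical below 0.12 rad and linear speed of bar below 0.02 m/s and contact force between the fingers and bar below 0.05 N); the robot touches nothing.
It fails at once if the bar is pushed or pulled in a clip with more than 25 N (contact force between bar and clip_a above 25 N or contact force between bar and clip_b above 25 N).
It fails at once if a bystander is moved more than 25 mm (distance of any of socket_large, socket_small, chock, brush, wrench, plug_box, tin from where it was at the start of the episode above 0.025 m).
It also fails if it takes over 72 s, if anything falls off the work surface, if the arm or the gripper's body presses on something with over 40 N, if the wrist force passes 120 N, or if a joint passes its speed limit or range.

## Working session

There is one attempt and no reset: what is moved stays moved. The work goes in short steps, Python scripts to look and compute and a shell command to move; the robot and the scene stay as the last step left them, time stands still between calls to the robot, and variables do not carry over. Pictures are saved under pics/ and viewed, at most 10 in all, crops included, and the job is handed in when it is done.

```bash
mkdir -p pics; cat > h.py <<'E'
import numpy as np, cv2, pickle
from cell import r
def snap(name,fn):
    c=r.read_camera(name); cv2.imwrite('pics/'+fn+'.png',c['frame']); pickle.dump(c,open('pics/'+fn+'.pkl','wb')); return c
def ray(c,u,v):
    f=c['frame'].shape[0]/2/np.tan(np.radians(c['vertical_fov'])/2)
    T=np.array(c['cam_to_world']); d=T[:3,:3]@np.array([(u-c['cx'])/f,-(v-c['cy'])/f,-1]); return T[:3,3],d
def atz(c,u,v,z):
    o,d=ray(c,u,v); return o+d*(z-o[2])/d[2]
def proj(c,p):
    f=c['frame'].shape[0]/2/np.tan(np.radians(c['vertical_fov'])/2)
    T=np.array(c['cam_to_world']); q=T[:3,:3].T@(np.array(p)-T[:3,3]); return c['cx']+f*q[0]/-q[2], c['cy']-f*q[1]/-q[2]
E
python3 - <<'E'
from h import *
for n in ('scene','side','wrist'):
    c=snap(n,n+'0'); print(n,[(k,c[k]) for k in c if k not in('frame','cam_to_world')],np.round(c['cam_to_world'],3).tolist())
s=r.read_state();print(s['time_s'],s['position'],s['eef_rot'],s['force'])
a=[cv2.imread(f'pics/{n}0.png') for n in('scene','side')]
cv2.imwrite('pics/both.png',cv2.resize(np.vstack(a),None,fx=.714,fy=.714,interpolation=3))
E
```

```text
scene [('vertical_fov', 43.61335715632574), ('cx', 273.32121874420477), ('cy', 212.30673772733354)] [[-0.047, -0.533, 0.845, 1.489], [0.999, -0.011, 0.048, 0.155], [-0.016, 0.846, 0.533, 0.643], [0.0, 0.0, 0.0, 1.0]]
side [('vertical_fov', 55.82950484026195), ('cx', 282.1804300227713), ('cy', 210.66860081512138)] [[0.903, 0.314, -0.293, 0.34], [-0.429, 0.642, -0.636, -0.4], [-0.012, 0.7, 0.714, 0.607], [0.0, 0.0, 0.0, 1.0]]
wrist [('vertical_fov', 60.11020598642387), ('cx', 284.17179109230784), ('cy', 214.9550591292854)] [[0.237, -0.936, -0.259, 0.077], [0.971, 0.228, 0.065, 0.598], [-0.002, -0.267, 0.964, 0.373], [0.0, 0.0, 0.0, 1.0]]
0.15 [0.14177468 0.58251014 0.24933488] [[-9.71626822e-01  2.36518683e-01 -4.80411051e-04]
 [ 2.36519127e-01  9.71625878e-01 -1.36242678e-03]
 [ 1.44540422e-04 -1.43739680e-03 -9.99998956e-01]] [ 0.99612562 -0.70087401 -0.28192411]
```

View pics/scene0.png

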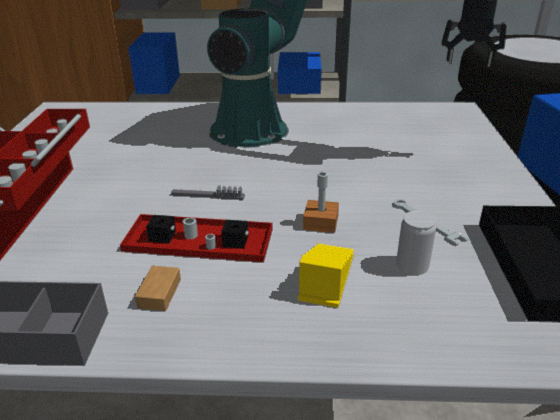

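View pics/side0.png

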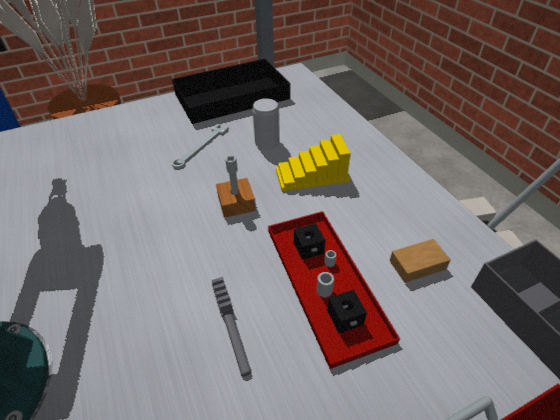

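Scene: bar top at ~(322,175), block ~(321,216), clips ~(161,229) and (235,234). Side: bar top ~(232,160), clips ~(309,237) and (347,308). I'll use enlarged crops.

```bash
python3 - <<'E'
import cv2
a=cv2.imread('pics/side0.png')[145:345,205:405]; cv2.imwrite('pics/sc.png',cv2.resize(a,None,fx=3,fy=3,interpolation=2))
a=cv2.imread('pics/scene0.png')[160:270,110:350]; cv2.imwrite('pics/cc.png',cv2.resize(a,None,fx=3.3,fy=3.3,interpolation=2))
E
```

```text
(no output)
```

View pics/sc.png

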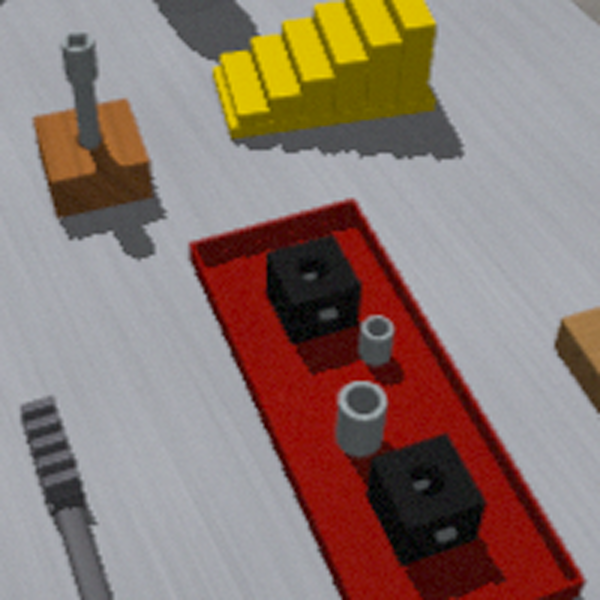

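View pics/cc.png

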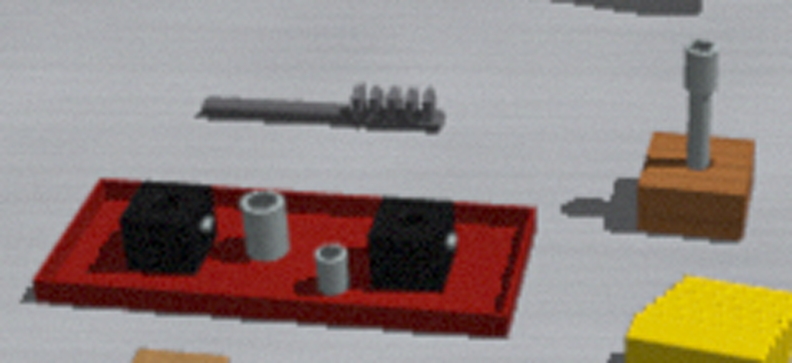

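```bash
cat > m.py <<'E'
from h import *
S=pickle.load(open('pics/side0.pkl','rb'));C=pickle.load(open('pics/scene0.pkl','rb'))
s=lambda x,y,z: atz(S,205+(x-1)/3,145+(y-1)/3,z)[:2].round(4)
c=lambda x,y,z: atz(C,110+(x-1)/3.3,160+(y-1)/3.3,z)[:2].round(4)
print('bar',s(79,42,.123),c(702,46,.123))
print('A',s(314,269,.043),c(412,217,.043))
print('B',s(426,484,.043),c(170,202,.043))
print('tray',s(192,243,.018),s(355,201,.018),s(581,583,.018), c(103,179,.018),c(536,208,.018),c(36,283,.018),c(511,318,.018))
print('stand',[s(*p,.036) for p in((35,117),(130,100),(151,165),(56,181))])
print('sock',s(361,399,.041),s(377,327,.029))
E
python3 m.py
```

```text
bar [0.5098 0.2041] [0.5097 0.2041]
A [0.5906 0.0232] [0.59   0.0229]
B [ 0.5725 -0.1375] [ 0.5762 -0.1337]
tray [0.5394 0.098 ] [0.6565 0.0843] [ 0.6245 -0.2114] [ 0.5107 -0.1981] [0.54   0.0979] [ 0.6315 -0.2085] [0.66   0.0888]
stand [array([0.4815, 0.2447]), array([0.5501, 0.2318]), array([0.5375, 0.1617]), array([0.4731, 0.1758])]
sock [ 0.5692 -0.0736] [ 0.6093 -0.0248]
```

```bash
python3 -m creep '{"grip":[1,1,1,1,1,1,1,1],"slide":[[-0.224,-0.14,0.03],[-0.224,-0.14,0.03],[-0.224,-0.14,0.03],[-0.224,-0.14,0.03],[-0.224,-0.14,0.03],[-0.224,-0.14,0.03],[-0.224,-0.14,0.03],[-0.224,-0.14,0.03]],"turn":[0,0,0,0,0,0,0,0]}'; python3 -m creep '{"grip":[1,1,1,1,1,1,1,1],"slide":[[-0.223,-0.14,0.02],[-0.223,-0.14,0.02],[-0.223,-0.14,0.02],[-0.223,-0.14,0.02],[-0.223,-0.14,0.02],[-0.223,-0.14,0.02],[-0.223,-0.14,0.02],[-0.223,-0.14,0.02]],"turn":[0,0,0,0,0,0,0,0]}'; python3 - <<'E'
from h import *
c=snap('wrist','w1'); s=r.read_state(); print(s['position'],s['eef_rot'],s['force'],s['joints']); print(proj(c,(.51,.204,.123)))
E
```

```text
time_s: 0.82
position: [0.3285, 0.391, 0.2193]
eef_rot: [[-0.971, 0.24, -0.0], [0.24, 0.971, -0.002], [-0.0, -0.002, -1.0]]
force: [0.6, 0.3, 0.1]
width: 0.0853
grasp_force: 0.0
time_s: 1.48
position: [0.5125, 0.2035, 0.1997]
eef_rot: [[-0.971, 0.24, 0.001], [0.24, 0.971, -0.0], [-0.001, -0.0, -1.0]]
force: [1.0, -0.4, 1.0]
width: 0.0854
grasp_force: 0.0
[0.51060391 0.2048918  0.19966837] [[-9.71011420e-01  2.39032143e-01 -6.75557515e-04]
 [ 2.39031955e-01  9.71011639e-01  3.48042453e-04]
 [ 7.39167544e-04  1.76473364e-04 -9.99999711e-01]] [-1.1732083   0.23316964 -0.3480569 ] [ 2.55712884e-01  3.40031351e-01  1.67875135e+00  5.63017605e-04
  1.12337557e+00 -1.07395826e+00]
(np.float64(284.485162685489), np.float64(228.58464285690084))
```

View pics/w1.png

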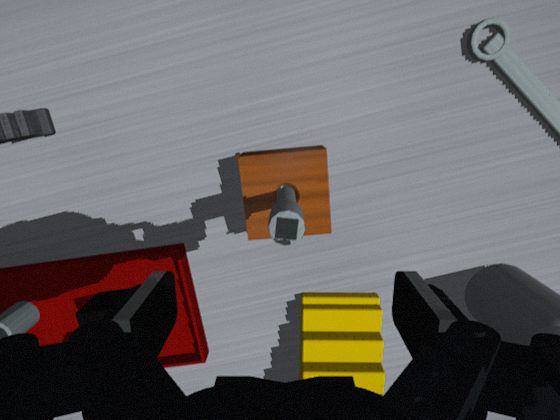

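Bar top is at ~(287,228), predicted (284.5,228.6), so it is well centred. Descending to grip.

```bash
python3 -m creep '{"grip":[1,1,1,1,1,0.6,0.2,0],"slide":[[0,0,0.03],[0,0,0.06],[0,0,0.085],[0,0,0.094],[0,0,0.094],[0,0,0.094],[0,0,0.094],[0,0,0.094]],"turn":[0,0,0,0,0,0,0,0]}' 80; python3 -m creep '{"grip":[0,0,0,0],"slide":[[0,0,0],[0,0,0],[0,0,0],[0,0,0]],"turn":[0,0,0,0]}' 80
```

```text
time_s: 2.2
position: [0.5111, 0.2059, 0.1077]
eef_rot: [[-0.972, 0.236, 0.003], [0.236, 0.972, 0.001], [-0.003, 0.001, -1.0]]
force: [-0.5, -0.5, -0.5]
width: 0.0515
grasp_force: 0.0
time_s: 2.53
position: [0.5108, 0.2052, 0.1071]
eef_rot: [[-0.972, 0.237, 0.002], [0.237, 0.972, 0.0], [-0.002, 0.001, -1.0]]
force: [-1.2, -0.7, 6.8]
width: 0.0202
grasp_force: 77.8
```

```bash
python3 -m creep '{"grip":[0,0,0,0,0,0,0,0],"slide":[[0,0,-0.01],[0,0,-0.025],[0,0,-0.045],[0,0,-0.065],[0,0,-0.08],[0,0,-0.08],[0,0,-0.08],[0,0,-0.08]],"turn":[0,0,0,0,0,0,0,0]}'; python3 - <<'E'
from h import *
s=r.read_state(); R=np.array(s['eef_rot']);p=np.array(s['position'])
print(p, s['force'],s['width'], 'A',R.T@(np.array([.5903,.0231,p[2]])-p),'B',R.T@(np.array([.5735,-.137,p[2]])-p))
E
```

```text
time_s: 3.2
position: [0.5093, 0.2049, 0.1853]
eef_rot: [[-0.972, 0.237, -0.001], [0.237, 0.972, -0.0], [0.001, -0.001, -1.0]]
force: [0.0, 0.0, -2.4]
width: 0.0203
grasp_force: 78.3
[0.50926981 0.20493282 0.1853336 ] [ 0.01071186  0.02233074 -2.43763792] 0.020340704737092367 A [-1.21764171e-01 -1.57488253e-01 -3.26969409e-05] B [-1.43334082e-01 -3.17015624e-01  5.04527649e-05]
```

```bash
python3 -m creep '{"grip":[0,0,0,0,0,0,0,0],"slide":[[-0.015,-0.02,0],[-0.037,-0.048,0],[-0.059,-0.076,0],[-0.081,-0.104,0],[-0.101,-0.130,0],[-0.114,-0.148,0],[-0.122,-0.1575,0],[-0.122,-0.1575,0]],"turn":[0,0,0,0,0,0,0,0]}';  python3 -m creep '{"grip":[0,0,0,0],"slide":[[0,0,0.01],[0,0,0.017],[0,0,0.02],[0,0,0.02]],"turn":[0,0,0,0]}'; python3 - <<'E'
from h import *
c=snap('side','s2');d=snap('scene','c2');s=r.read_state(); print(s['position'],s['eef_rot'],s['force'],s['torque'])
a=cv2.resize(c['frame'][180:280,260:360],None,fx=4,fy=4,interpolation=2)
b=cv2.resize(d['frame'][165:265,185:285],None,fx=4,fy=4,interpolation=2)
cv2.imwrite('pics/ab2.png',np.hstack([a,b]))
E
```

```text
time_s: 3.87
position: [0.5918, 0.021, 0.1847]
eef_rot: [[-0.971, 0.239, -0.001], [0.239, 0.971, -0.001], [0.001, -0.001, -1.0]]
force: [0.6, 0.1, -1.5]
width: 0.02
grasp_force: 78.5
time_s: 4.2
position: [0.5895, 0.0247, 0.1643]
eef_rot: [[-0.972, 0.235, -0.004], [0.235, 0.972, 0.0], [0.004, -0.0, -1.0]]
force: [0.0, -0.1, -1.6]
width: 0.0201
grasp_force: 78.5
[0.59066038 0.02425088 0.1655845 ] [[-9.71926084e-01  2.35283771e-01 -1.11095195e-03]
 [ 2.35283817e-01  9.71926704e-01  9.07225324e-05]
 [ 1.10110940e-03 -1.73213419e-04 -9.99999379e-01]] [ 0.05518883  0.24523659 -1.50884445] [-0.03816966 -0.05846504 -0.04201301]
```

View pics/ab2.png

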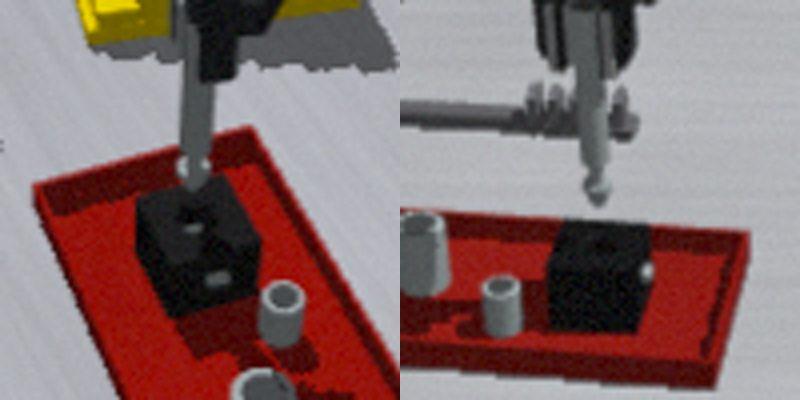

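```bash
python3 - <<'E'
from h import *
S=pickle.load(open('pics/s2.pkl','rb'));C=pickle.load(open('pics/c2.pkl','rb'))
s=lambda x,y,z: atz(S,260+(x-1.5)/4,180+(y-1.5)/4,z)[:2].round(4)
c=lambda x,y,z: atz(C,185+(x-401.5)/4,165+(y-1.5)/4,z)[:2].round(4)
print('tip',s(196,191,.067),c(599,206,.067))
print('lip',s(194,168,.0795),c(598,186,.0795))
print('clip side',s(196,216,.043),s(137,200,.043),s(222,176,.043),s(260,238,.043),s(164,262,.043))
print('clip scene',c(600,246,.043),c(560,220,.043),c(653,226,.043),c(641,272,.043),c(549,267,.043))
p=[.5907,.0243]
for n,k in(('s',S),('c',C)): print(n,proj(k,p+[.0665]),proj(k,p+[.0785]))
E
```

```text
tip [0.5868 0.0206] [0.5916 0.0241]
lip [0.5868 0.0236] [0.5923 0.0244]
clip side [0.5903 0.0253] [0.5698 0.0465] [0.6135 0.0424] [6.106e-01 4.000e-04] [0.5639 0.0071]
clip scene [0.5925 0.0234] [ 5.683e-01 -4.000e-04] [0.573  0.0491] [0.6156 0.0468] [ 6.122e-01 -5.000e-04]
s (np.float64(309.5598417420992), np.float64(225.50990609364956)) (np.float64(309.8092272644431), np.float64(221.0633203017574))
c (np.float64(234.5232750441559), np.float64(216.08623784082096)) (np.float64(234.1939687530568), np.float64(211.11111631992443))
```

Both views put the cone over the hole within about 1 mm, so I'm going in gently.

```bash
python3 -m creep '{"grip":[0,0,0,0,0,0,0,0],"slide":[[0,0,0.008],[0,0,0.015],[0,0,0.02],[0,0,0.025],[0,0,0.03],[0,0,0.035],[0,0,0.039],[0,0,0.04]],"turn":[0,0,0,0,0,0,0,0]}';  python3 -m creep '{"grip":[0,0],"slide":[[0,0,0],[0,0,0]],"turn":[0,0]}'; python3 -c "
from cell import r;s=r.read_state();print(s['force'],s['torque'],s['position'])"
```

```text
time_s: 4.97
position: [0.5909, 0.0232, 0.1251]
eef_rot: [[-0.972, 0.237, -0.001], [0.237, 0.972, -0.0], [0.001, -0.0, -1.0]]
force: [-0.3, -0.1, -2.4]
width: 0.0203
grasp_force: 78.5
time_s: 5.13
position: [0.5914, 0.0232, 0.1261]
eef_rot: [[-0.972, 0.237, 0.0], [0.237, 0.972, -0.0], [-0.0, -0.0, -1.0]]
force: [-0.9, -1.5, -0.9]
width: 0.02
grasp_force: 78.5
[-0.91049706 -1.54981815 -0.85890097] [0.03624882 0.02094472 0.02564015] [0.59136587 0.02324109 0.12606616]
```

```bash
python3 -m creep '{"grip":[0,0,0,0,0],"slide":[[0,0,0.002],[0,0,0.004],[0,0,0.006],[0,0,0.007],[0,0,0.008]],"turn":[0,0,0,0,0]}';  python3 -m creep '{"grip":[0,0],"slide":[[0,0,0.001],[0,0,0.002]],"turn":[0,0]}';python3 -m creep '{"grip":[0,0],"slide":[[0,0,0.001],[0,0,0.002]],"turn":[0,0]}'
```

```text
time_s: 5.55
position: [0.5912, 0.0233, 0.1179]
eef_rot: [[-0.972, 0.237, -0.0], [0.237, 0.972, -0.0], [0.0, -0.0, -1.0]]
force: [-0.7, -0.6, -1.2]
width: 0.0202
grasp_force: 78.5
time_s: 5.72
position: [0.5913, 0.0233, 0.1159]
eef_rot: [[-0.972, 0.237, 0.0], [0.237, 0.972, -0.0], [-0.0, -0.0, -1.0]]
force: [0.2, -0.3, -1.6]
width: 0.0202
grasp_force: 78.5
time_s: 5.88
position: [0.5913, 0.0233, 0.1139]
eef_rot: [[-0.972, 0.237, -0.0], [0.237, 0.972, -0.0], [0.0, -0.0, -1.0]]
force: [-0.2, 0.1, -2.2]
width: 0.0206
grasp_force: 78.5
```

```bash
python3 -m creep '{"grip":[0,0],"slide":[[0,0,0.001],[0,0,0.0015]],"turn":[0,0]}';python3 -m creep '{"grip":[0,0],"slide":[[0,0,0.0005],[0,0,0.001]],"turn":[0,0]}';python3 -m creep '{"grip":[0,0],"slide":[[0,0,0.0005],[0,0,0.001]],"turn":[0,0]}';python3 -m creep '{"grip":[0,0],"slide":[[0,0,0.0005],[0,0,0.001]],"turn":[0,0]}' | grep -v rot
```

```text
time_s: 6.05
position: [0.5912, 0.0233, 0.1124]
eef_rot: [[-0.972, 0.237, -0.0], [0.237, 0.972, -0.0], [0.0, -0.0, -1.0]]
force: [-0.3, 0.4, -2.3]
width: 0.0203
grasp_force: 78.5
time_s: 6.22
position: [0.5913, 0.0233, 0.1115]
eef_rot: [[-0.972, 0.237, -0.0], [0.237, 0.972, -0.0], [0.0, -0.0, -1.0]]
force: [0.4, 1.0, -2.0]
width: 0.0198
grasp_force: 78.5
time_s: 6.38
position: [0.5913, 0.0232, 0.1105]
eef_rot: [[-0.972, 0.237, -0.0], [0.237, 0.972, -0.0], [-0.0, -0.0, -1.0]]
force: [0.5, -0.5, -1.6]
width: 0.02
grasp_force: 78.5
time_s: 6.55
position: [0.5913, 0.0233, 0.1095]
force: [0.4, 0.1, -1.8]
width: 0.0205
grasp_force: 78.5
```

```bash
python3 -m creep '{"grip":[0,0],"slide":[[0,0,0.0005],[0,0,0.001]],"turn":[0,0]}'|grep -E 'pos|for';python3 -m creep '{"grip":[0,0],"slide":[[0,0,0.0005],[0,0,0.0005]],"turn":[0,0]}'|grep -E 'pos|for';python3 -m creep '{"grip":[0,0],"slide":[[0,0,0.0005],[0,0,0.0005]],"turn":[0,0]}' | grep -E 'pos|for'
```

```text
position: [0.5913, 0.0233, 0.1085]
force: [0.3, -0.3, -2.0]
grasp_force: 78.5
position: [0.5912, 0.0232, 0.1079]
force: [0.0, 0.5, -0.8]
grasp_force: 78.5
position: [0.5913, 0.0232, 0.1074]
force: [-1.0, -1.4, -2.0]
grasp_force: 78.5
```

```bash
python3 - <<'E'
from h import *
c=snap('side','s3');d=snap('scene','c3')
a=cv2.resize(c['frame'][180:280,260:360],None,fx=4,fy=4,interpolation=2)
b=cv2.resize(d['frame'][165:265,185:285],None,fx=4,fy=4,interpolation=2)
cv2.imwrite('pics/ab3.png',np.hstack([a,b]))
E
```

```text
(no output)
```

View pics/ab3.png

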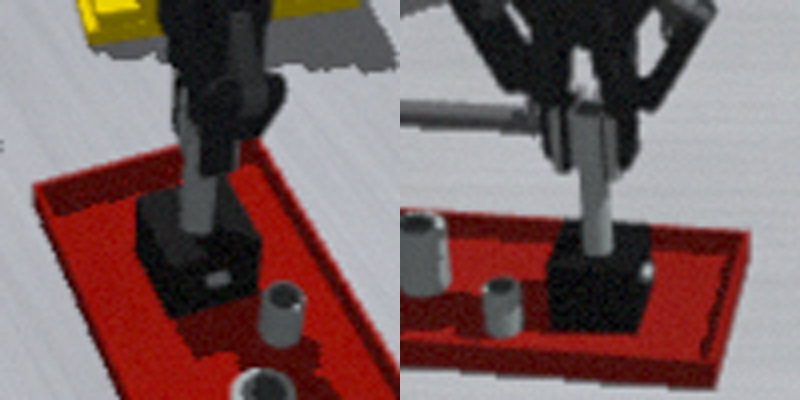

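The bar is inside the clip hole in both views, with its top at ~(593,103) in the scene half. I'll work out the bar-top height.

```bash
python3 - <<'E'
from h import *
C=pickle.load(open('pics/c3.pkl','rb'))
for z in (.110,.115,.123,.128,.133,.138):
    u,v=proj(C,[.5912,.0232,z]);print(z,(u-185)*4+401.5,(v-165)*4+1.5)
b=C['frame'][160:235,215:255];cv2.imwrite('pics/z3.png',cv2.resize(b,None,fx=8,fy=8,interpolation=2))
E
```

```text
0.11 592.4401005127602 133.0403455200659
0.115 591.8626602384101 124.40619199883827
0.123 590.9326169416132 110.49975532888118
0.128 590.3474677059455 101.75033385967436
0.133 589.7593123300102 92.95596319358822
0.138 589.1681275885728 84.11629605619851
```

View pics/z3.png

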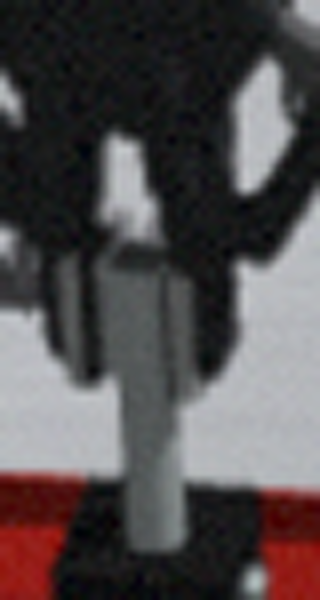

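```bash
for i in 1; do python3 -m creep '{"grip":[0,0],"slide":[[0,0,0.0005],[0,0,0.0005]],"turn":[0,0]}'|grep -E 'pos|force: \[';python3 -m creep '{"grip":[0,0],"slide":[[0,0,0.0005],[0,0,0.0005]],"turn":[0,0]}' | grep -E 'pos|force: \[';python3 -m creep '{"grip":[0,0],"slide":[[0,0,0.0005],[0,0,0.0005]],"turn":[0,0]}' | grep -E 'pos|force: \['; done
```

```text
position: [0.5915, 0.0232, 0.1072]
force: [-0.6, 0.1, 0.8]
position: [0.5917, 0.0232, 0.1071]
force: [-1.0, 0.3, 4.6]
position: [0.5919, 0.0232, 0.107]
force: [-0.6, -0.6, 7.9]
```

```bash
python3 -m creep '{"grip":[0,0],"slide":[[0,0,0.0005],[0,0,0.0005]],"turn":[0,0]}'|grep -E 'pos|force: \[';python3 -m creep '{"grip":[0,0],"slide":[[0,0,0.0004],[0,0,0.0004]],"turn":[0,0]}' | grep -E 'pos|force: \['
```

```text
position: [0.5921, 0.0231, 0.1069]
force: [-1.9, -0.2, 10.8]
position: [0.5922, 0.0231, 0.1069]
force: [-2.0, 0.4, 13.6]
```

```bash
python3 -m creep '{"grip":[0,0],"slide":[[0,0,-0.001],[0,0,-0.002]],"turn":[0,0]}'|grep -E 'pos|force: \[';python3 -m creep '{"grip":[0,0],"slide":[[0,0,-0.001],[0,0,-0.002]],"turn":[0,0]}' | grep -E 'pos|force: \[';python3 -m creep '{"grip":[0,0],"slide":[[0,0,-0.0005],[0,0,-0.001]],"turn":[0,0]}' | grep -E 'pos|force: \[';python3 -m creep '{"grip":[0,0],"slide":[[0,0,-0.0005],[0,0,-0.001]],"turn":[0,0]}' | grep -E 'pos|force: \['
```

```text
position: [0.5913, 0.0233, 0.1074]
force: [-0.5, -0.1, -1.1]
position: [0.591, 0.0233, 0.1088]
force: [-0.3, 0.1, -2.7]
position: [0.5912, 0.0233, 0.1099]
force: [0.1, -1.1, -1.5]
position: [0.5911, 0.0233, 0.1109]
force: [-0.3, -0.3, -1.9]
```

```bash
python3 -m creep '{"grip":[0,0],"slide":[[0,0,-0.0005],[0,0,-0.001]],"turn":[0,0]}'|grep -E 'pos|force: \[';python3 -m creep '{"grip":[0,0],"slide":[[0,0,-0.0005],[0,0,-0.001]],"turn":[0,0]}' | grep -E 'pos|force: \[';python3 -m creep '{"grip":[0,0],"slide":[[0,0,-0.0005],[0,0,-0.001]],"turn":[0,0]}' | grep -E 'pos|force: \[';python3 -m creep '{"grip":[0,0],"slide":[[0,0,-0.0005],[0,0,-0.001]],"turn":[0,0]}' | grep -E 'pos|force: \['
```

```text
position: [0.5912, 0.0233, 0.112]
force: [0.5, 0.1, -3.6]
position: [0.5913, 0.0233, 0.1132]
force: [0.3, -0.1, -2.9]
position: [0.5914, 0.0232, 0.1142]
force: [0.5, 0.1, -2.0]
position: [0.5913, 0.0232, 0.1152]
force: [-0.7, 0.7, -1.3]
```

It pulled out with almost no force, so this is the worn clip. I'll lift it clear and go to the other clip, 160 mm along the tray.

```bash
python3 -m creep '{"grip":[0,0,0,0,0,0,0,0],"slide":[[0,0,-0.004],[0,0,-0.012],[0,0,-0.022],[0,0,-0.032],[0,0,-0.042],[0,0,-0.052],[0,0,-0.055],[0,0,-0.055]],"turn":[0,0,0,0,0,0,0,0]}'|grep -E 'pos|force: \['; python3 -m creep '{"grip":[0,0,0,0,0,0,0,0],"slide":[[-0.002,-0.015,0],[-0.006,-0.042,0],[-0.010,-0.072,0],[-0.014,-0.102,0],[-0.018,-0.130,0],[-0.021,-0.150,0],[-0.022,-0.158,0],[-0.022,-0.158,0]],"turn":[0,0,0,0,0,0,0,0]}'|grep pos;  python3 -m creep '{"grip":[0,0,0,0],"slide":[[0,0,0.003],[0,0,0.005],[0,0,0.005],[0,0,0.005]],"turn":[0,0,0,0]}'; python3 - <<'E'
from h import *
c=snap('side','s4');d=snap('scene','c4');s=r.read_state(); print(s['position'],s['force'])
a=cv2.resize(c['frame'][245:345,300:400],None,fx=4,fy=4,interpolation=2)
b=cv2.resize(d['frame'][160:260,110:210],None,fx=4,fy=4,interpolation=2)
cv2.imwrite('pics/ab4.png',np.hstack([a,b]))
E
```

```text
position: [0.5922, 0.0232, 0.1717]
force: [-0.2, -0.2, -1.8]
position: [0.5749, -0.1372, 0.1697]
time_s: 10.98
position: [0.5751, -0.1341, 0.1647]
eef_rot: [[-0.972, 0.235, -0.001], [0.235, 0.972, 0.0], [0.001, 0.0, -1.0]]
force: [-0.3, 0.2, -1.8]
width: 0.0205
grasp_force: 78.8
[ 0.57538743 -0.13453641  0.16507427] [ 0.37711491  1.32493784 -1.17483348]
```

View pics/ab4.png

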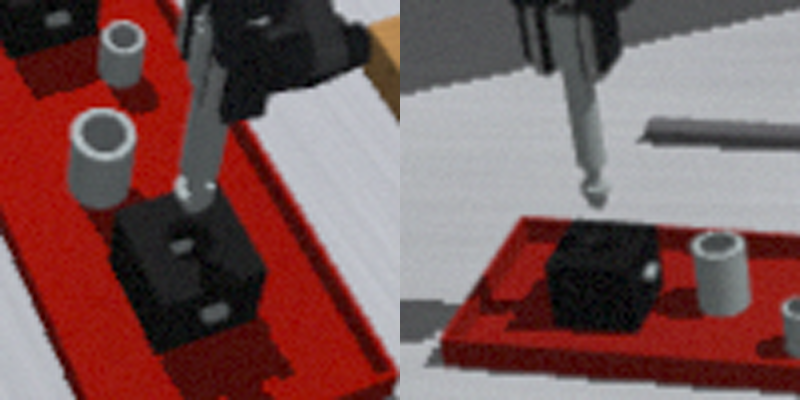

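The cone tip is at (196,211) in the side half and (599,207) in the scene half, above the clip. I'll compare the centres.

```bash
python3 - <<'E'
from h import *
S=pickle.load(open('pics/s4.pkl','rb'));C=pickle.load(open('pics/c4.pkl','rb'))
s=lambda x,y,z: atz(S,300+(x-1.5)/4,245+(y-1.5)/4,z)[:2]
c=lambda x,y,z: atz(C,110+(x-401.5)/4,160+(y-1.5)/4,z)[:2]
a=[s(*q,.043) for q in((111,238),(205,194),(266,270),(160,300))];b=[c(*q,.043) for q in((569,221),(660,226),(647,273),(549,266))]
print(np.round(a,4),np.mean(a,0)); print(np.round(b,4),np.mean(b,0))
print('tip',s(196,211,.0665),c(599,207,.0665))
p=[.5754,-.1350]
for n,k in(('s',S),('c',C)): print(n,proj(k,p+[.0665]),proj(k,p+[.043]))
E
```

```text
[[ 0.5464 -0.121 ]
 [ 0.5915 -0.12  ]
 [ 0.5944 -0.1604]
 [ 0.5498 -0.1534]] [ 0.57051195 -0.13868753]
[[ 0.5531 -0.1593]
 [ 0.557  -0.1092]
 [ 0.6019 -0.1066]
 [ 0.5966 -0.1591]] [ 0.57712157 -0.13356177]
tip [ 0.57372639 -0.13671383] [ 0.57589663 -0.13456831]
s (np.float64(348.949842169788), np.float64(296.12091598625796)) (np.float64(347.36656734416874), np.float64(304.0704665301806))
c (np.float64(159.22513472697523), np.float64(211.24602780735387)) (np.float64(160.69933482963086), np.float64(220.69524808867507))
```

```bash
python3 -m creep '{"grip":[0,0,0,0,0,0,0,0],"slide":[[0.001,0,0.008],[0.001,0,0.015],[0.001,0,0.018],[0.001,0,0.020],[0.001,0,0.022],[0.001,0,0.024],[0.001,0,0.026],[0.001,0,0.028]],"turn":[0,0,0,0,0,0,0,0]}'|grep -E 'pos|force: \[';  python3 -m creep '{"grip":[0,0,0,0],"slide":[[0,0,0.002],[0,0,0.004],[0,0,0.006],[0,0,0.007]],"turn":[0,0,0,0]}'|grep -E 'pos|force: \['; python3 -m creep '{"grip":[0,0],"slide":[[0,0,0.002],[0,0,0.003]],"turn":[0,0]}'|grep -E 'pos|force: \['
```

```text
position: [0.5745, -0.1353, 0.1371]
force: [-0.2, 0.3, -1.7]
position: [0.5748, -0.1354, 0.1301]
force: [1.5, -0.7, -1.8]
position: [0.5747, -0.1353, 0.1271]
force: [2.7, -0.4, -0.2]
```

```bash
python3 -m creep '{"grip":[0,0,0],"slide":[[-0.0007,0,0],[-0.0007,0,0.001],[-0.0007,0,0.002]],"turn":[0,0,0]}'|grep -E 'pos|force: \[';  python3 -m creep '{"grip":[0,0],"slide":[[0,0,0.001],[0,0,0.002]],"turn":[0,0]}'|grep -E 'pos|force: \['; python3 -m creep '{"grip":[0,0],"slide":[[0,0,0.001],[0,0,0.002]],"turn":[0,0]}'|grep -E 'pos|force: \['
```

```text
position: [0.575, -0.1354, 0.1251]
force: [1.0, -0.5, -0.5]
position: [0.575, -0.1355, 0.1231]
force: [1.0, -1.0, 0.0]
position: [0.5751, -0.1355, 0.1213]
force: [0.1, -0.8, 1.1]
```

```bash
python3 -m creep '{"grip":[0,0],"slide":[[0,0,0.0005],[0,0,0.001]],"turn":[0,0]}'|grep -E 'pos|force: \[';  python3 -m creep '{"grip":[0,0],"slide":[[0,0,0.0005],[0,0,0.001]],"turn":[0,0]}'|grep -E 'pos|force: \['; python3 -m creep '{"grip":[0,0],"slide":[[0,0,0.0005],[0,0,0.001]],"turn":[0,0]}'|grep -E 'pos|force: \['; python3 -m creep '{"grip":[0,0],"slide":[[0,0,0.0005],[0,0,0.001]],"turn":[0,0]}'|grep -E 'pos|force: \['
```

```text
position: [0.5751, -0.1355, 0.1203]
force: [0.9, 0.1, 2.2]
position: [0.5751, -0.1354, 0.1193]
force: [-0.0, -0.4, 3.0]
position: [0.5751, -0.1355, 0.1183]
force: [0.2, 0.0, 3.1]
position: [0.575, -0.1354, 0.1171]
force: [1.3, -0.3, 1.3]
```

```bash
python3 -m creep '{"grip":[0,0,0],"slide":[[0,0,0.001],[0,0,0.002],[0,0,0.003]],"turn":[0,0,0]}'|grep -E 'pos|force: \[';  python3 -m creep '{"grip":[0,0,0],"slide":[[0,0,0.001],[0,0,0.002],[0,0,0.003]],"turn":[0,0,0]}'|grep -E 'pos|force: \['; python3 -m creep '{"grip":[0,0],"slide":[[0,0,0.001],[0,0,0.0015]],"turn":[0,0]}'|grep -E 'pos|force: \['; python3 -m creep '{"grip":[0,0],"slide":[[0,0,0.0005],[0,0,0.001]],"turn":[0,0]}'|grep -E 'pos|force: \['; python3 -m creep '{"grip":[0,0],"slide":[[0,0,0.0005],[0,0,0.001]],"turn":[0,0]}'|grep -E 'pos|force: \['
```

```text
position: [0.575, -0.1354, 0.1139]
force: [0.6, -0.8, 0.7]
position: [0.575, -0.1354, 0.1109]
force: [1.7, -0.8, 0.4]
position: [0.5749, -0.1354, 0.1093]
force: [1.4, -1.9, -0.9]
position: [0.575, -0.1354, 0.1085]
force: [0.7, -1.1, 0.3]
position: [0.575, -0.1354, 0.1075]
force: [0.2, -0.2, -0.9]
```

```bash
python3 -m creep '{"grip":[0,0,0],"slide":[[0,0,0.0005],[0,0,0.001],[0,0,0.001]],"turn":[0,0,0]}'|grep -E 'pos|force: \[';  python3 -m creep '{"grip":[0,0,0],"slide":[[0,0,0.0005],[0,0,0.001],[0,0,0.001]],"turn":[0,0,0]}'|grep -E 'pos|force: \['
```

```text
position: [0.5752, -0.1354, 0.1071]
force: [-0.0, 0.4, 4.3]
position: [0.5756, -0.1356, 0.1069]
force: [-0.8, 0.3, 11.4]
```

Home. Now the pull check.

```bash
python3 -m creep '{"grip":[0,0],"slide":[[0,0,-0.001],[0,0,-0.002]],"turn":[0,0]}'|grep -E 'pos|force: \[';python3 -m creep '{"grip":[0,0],"slide":[[0,0,-0.001],[0,0,-0.002]],"turn":[0,0]}' | grep -E 'pos|force: \[';python3 -m creep '{"grip":[0,0],"slide":[[0,0,-0.0005],[0,0,-0.001]],"turn":[0,0]}' | grep -E 'pos|force: \[';python3 -m creep '{"grip":[0,0],"slide":[[0,0,-0.0005],[0,0,-0.001]],"turn":[0,0]}' | grep -E 'pos|force: \['
```

```text
position: [0.5749, -0.1354, 0.1076]
force: [1.1, -1.1, -3.4]
position: [0.5749, -0.1354, 0.1092]
force: [1.3, -0.9, -3.3]
position: [0.5749, -0.1354, 0.1104]
force: [2.4, -0.9, -5.6]
position: [0.5745, -0.1352, 0.1106]
force: [3.6, -1.6, -15.9]
```

```bash
python3 -m creep '{"grip":[0,0,0,0],"slide":[[0,0,0.0004],[0,0,0.0004],[0,0,0.0004],[0,0,0.0004]],"turn":[0,0,0,0]}'|grep -E 'pos|force: \['
```

```text
position: [0.5745, -0.1353, 0.1106]
force: [3.6, -1.1, -15.1]
```

```bash
python3 -m creep '{"grip":[0,0,0],"slide":[[0,0,0.0005],[0,0,0.0005],[0,0,0.0005]],"turn":[0,0,0]}'|grep -E 'pos|force: \['
```

```text
position: [0.5747, -0.1353, 0.1105]
force: [2.8, -1.1, -13.8]
```

```bash
python3 -m creep '{"grip":[0,0,0,0,0,0,0,0],"slide":[[0,0,0.0003],[0,0,0.0003],[0,0,0.0003],[0,0,0.0003],[0,0,0.0003],[0,0,0.0003],[0,0,0.0003],[0,0,0.0003]],"turn":[0,0,0,0,0,0,0,0]}'|grep -E 'pos|force: \[';python3 -m creep '{"grip":[0,0,0,0,0],"slide":[[0,0,0],[0,0,0],[0,0,0],[0,0,0],[0,0,0]],"turn":[0,0,0,0,0]}'|grep -E 'pos|force: \['
```

```text
position: [0.5749, -0.1353, 0.1105]
force: [1.2, -0.8, -10.0]
position: [0.575, -0.1354, 0.1105]
force: [0.7, -0.6, -8.5]
```

```bash
python3 -m creep '{"grip":[0,0,0,0,0,0,0,0],"slide":[[0,0,-0.0003],[0,0,-0.0004],[0,0,-0.0004],[0,0,-0.0004],[0,0,-0.0004],[0,0,-0.0004],[0,0,-0.0004],[0,0,-0.0004]],"turn":[0,0,0,0,0,0,0,0]}'|grep -E 'pos|force: \[';python3 -m creep '{"grip":[0,0,0,0],"slide":[[0,0,0],[0,0,0],[0,0,0],[0,0,0]],"turn":[0,0,0,0]}'|grep -E 'pos|force: \['
```

```text
position: [0.5748, -0.1353, 0.1106]
force: [2.1, -0.8, -15.1]
position: [0.5748, -0.1353, 0.1106]
force: [2.6, -1.8, -16.1]
```

The latch holds. Lowering the bar and releasing it.

```bash
python3 -m creep '{"grip":[0,0,0,0],"slide":[[0,0,0.0015],[0,0,0.003],[0,0,0.004],[0,0,0.004]],"turn":[0,0,0,0]}'|grep -E 'pos|force: \['; python3 -m creep '{"grip":[0.4,0.5,0.6,0.7,0.7,0.7],"slide":[[0,0,0],[0,0,0],[0,0,0],[0,0,0],[0,0,0],[0,0,0]],"turn":[0,0,0,0,0,0]}'
```

```text
position: [0.5756, -0.1356, 0.1077]
force: [0.1, 0.5, -1.7]
time_s: 19.17
position: [0.5751, -0.1354, 0.1069]
eef_rot: [[-0.972, 0.237, 0.0], [0.237, 0.972, -0.0], [-0.0, -0.0, -1.0]]
force: [0.2, 0.1, -0.8]
width: 0.0597
grasp_force: 0.0
```

```bash
python3 -m creep '{"grip":[0.7,0.7,0.7,0.7,0.7,0.7,0.7,0.7],"slide":[[0,0,-0.01],[0,0,-0.03],[0,0,-0.05],[0,0,-0.07],[0,0,-0.09],[0,0,-0.10],[0,0,-0.10],[0,0,-0.10]],"turn":[0,0,0,0,0,0,0,0]}'|grep -E 'pos|force: \['; python3 - <<'E'
from h import *
c=snap('side','s5');d=snap('scene','c5')
a=cv2.resize(c['frame'][200:350,260:410],None,fx=2.6,fy=2.6,interpolation=2)
b=cv2.resize(d['frame'][140:290,110:260],None,fx=2.6,fy=2.6,interpolation=2)
cv2.imwrite('pics/ab5.png',np.hstack([a,b]))
E
```

```text
position: [0.5752, -0.1354, 0.2072]
force: [-0.5, 0.7, -0.2]
```

View pics/ab5.png

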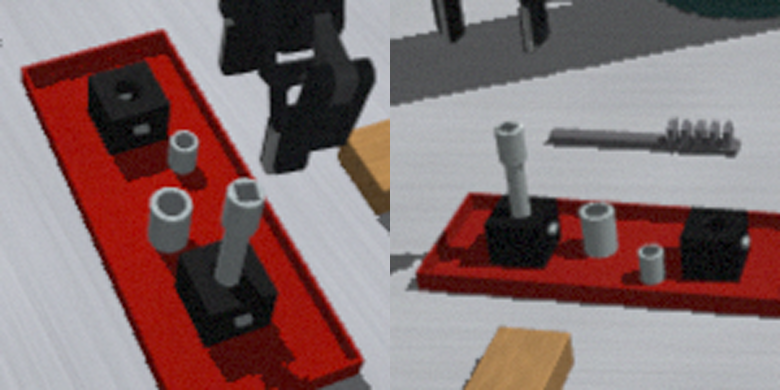

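The bar stands free and upright in the far clip, with its base at ~(228,280) in the side half. The sockets haven't moved and the gripper is clear.

```bash
python3 -c "
from cell import r;print(r.finish_job())"
```

```text
the job is handed in; nothing more can be done
None
```

The bar stands released and upright, latched in the second clip (the one farther from the wooden block), which held a pull of about 8 to 16 N by the wrist force reading (bar weight included) for over a second; the first clip let go at only a few newtons, and the job is handed in.

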